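# Change a bench switch over to the other feed, pausing in off

## Task

Two changeover switches stand on the bench: one handle already points to the two-bar mark, the other still points to the one-bar mark. Change that one over: push its handle down to turn it, let it spring up fully in the centre off notch and leave it there with your hand off it for two seconds, then push and turn it on to the two-bar mark and let it spring up fully in that notch. The worn notches lie only roughly at their marks, so feel for them. Do not touch the switch that is already set, and leave the reel, the screwdriver and the tray where they are.

Things in the scene. Friction and masses are not known exactly. Their poses are not given: they have to be found in the camera images.
- switch: The switch to change: grey box fixed to the bench, 140 x 140 mm, top 85 mm up, bar handle on top. Origin: centre of its underside; z up, also the handle's turning axis. White marks on top, 60 mm from the axis: a dot (off) towards its +x, one bar 1.2 rad (69 deg) counterclockwise of the dot, two bars 1.2 rad clockwise. Two cable glands stick out 18 mm at -x.
- turn (a joint): Handle angle, rad, counterclockwise from above: 0 = nose to the off dot, +1.2 = one bar (start, latched), -1.2 = two bars; stops at +-1.6. Up in a notch it has only 0.03 rad play either way; pushed down it turns easily (under 0.1 N m). Worn gate: the off and the two-bar notch each lie up to 0.25 rad either side of their mark, independently and unseen: feel for them.
- handle_grip (a point): Centre of the black bar handle, on the turning axis, 132 mm above the bench when up; x along the bar to the nose. Bar 20 mm wide, 30 mm high (117 to 147 mm above the bench), from 29 mm behind the axis to 37 mm ahead, then a 10 mm wide nose to 52 mm; below it only an 18 mm shaft. Pushes down 10 mm against a spring (8 N up, 12 N down).
- handle_nose (a point): Point on the handle's nose, 50 mm from the axis, at half the bar's height. Let go between notches, the handle stays at that angle, held about 8.5 mm low by the gate (the spring pushes it up against it). Turned on without being held down, it springs fully up when over a notch, and then resists turning.
- twin: The other switch, just like it (same size and marks), already set: its handle points to the two-bar mark (about -1.2 rad in its own frame) and must be left alone. Origin at the centre of its underside.
- twin_turn (a joint): Angle of the other switch's handle in rad, same meaning; starts at about -1.2.
- reel: Bystander: a loose white plastic reel with a copper coloured core, lying flat, 100 mm across, 25 mm high; origin at the centre of its underside.
- screwdriver: Bystander: a loose screwdriver about 200 mm long lying on the bench; handle towards its -x.
- tray: Bystander: a loose open grey tray, 100 x 140 mm, 35 mm high; origin at the centre of its underside.

How it is judged:
On the way:
1. the handle is up in the centre off notch and the hand is off it, for about two seconds (value of joint turn between -0.35 and 0.35 rad and z of handle_grip in the frame of switch above 0.129 m and contact force between each of the arm, the fingers and switch below 0.5 N), for 1.8 s.
At the end, for the whole second after the job is handed in: The handle of the switch is up (within 3 mm of its full height) in the two-bar notch (turned beyond -0.85 rad), at rest and let go, and the other switch still points to its two-bar mark (value of joint turn below -0.85 rad and z of handle_grip in the frame of switch above 0.129 m and velocity of joint turn between -0.1 and 0.1 rad/s and value of joint twin_turn below -1 rad); the robot touches nothing.
It fails at once if the other switch is touched (contact force between any of the fingers, the arm and twin above 1 N).
It fails at once if a bystander is moved by more than 20 mm (distance of any of reel, screwdriver, tray from where it was at the start of the episode above 0.02 m).
It also fails if it takes over 72 s, if anything falls off the work surface, if the arm or the gripper's body presses on something with over 40 N, if the wrist force passes 120 N, or if a joint passes its speed limit or range.

## Robot

A 7-joint arm with a two-finger parallel gripper is mounted at the origin on the work surface. World frame = base frame: x ahead of the robot, y to its left, z up, the work surface at z = 0. Lengths are in m, angles in rad, forces in N, time in s.
With the tool pointing down it reaches from about 0.425 to 0.925 m from the base axis. Payload 6.8 kg.
Tool frame: the origin (TCP) lies at the very end of the fingers, on their centre line; the grasp point (between the pads) lies 19 mm behind it; z points along the fingers, x is the direction in which the jaws open and shut, and the axes are right-handed (so a half turn about z gives the same grasp; the last joint's range is limited). The gripper opens to 88 mm and grips with 3 to 60 N. Pads are 20 mm wide; open, the fingers measure 115 mm over their backs; the gripper's body (75 mm by 178 mm) begins 61 mm behind the grasp point.
Start: joints at [1.082, 0.477, 0.022, 1.555, -0.011, 1.109, -0.083], TCP at [0.251, -0.627, 0.198] pointing down, gripper open.
Joint ranges: [-2.96, 2.96], [-0.34, 2.1], [-1.41, 1.46], [0.24, 2.44], [-1.37, 4.51], [0.17, 1.92], [-2.96, 2.96]. Speed limits (rad/s): [2.39, 2.39, 3.14, 3.14, 3.14, 3.14, 3.14].

## Interface

Orientations are given as a 3x3 rotation matrix whose columns are the frame's x, y, z axes.
In Python, from rig import observe, vision, env gives the robot as it stands. The module is installed in compiled form; this text tells all that it offers.
- The arm moves only by the tool drive_tool, never from a script. Its argument "increments" is a list of rows, each an object with "offset": the shift along the tool's x, y, z in cm, a list of three; "delta_rot": the turn, a rotation vector about the tool's x, y, z in degrees, a list of three. A call has 1 to 10 rows; each row shifts and turns the commanded pose from where the row before left it, along the tool's axes as they then stand; what a row does not reach is not made up. A row lasts 1/12 s, in which the tool goes at most 41.7 mm and 7.16 degrees, less where a joint would pass 70% of its speed; a pose out of reach is approached as far as the arm can. A call with a gripper value outside its range is refused whole. "fingers" is the opening in per cent of the stroke, from 0 (shut) to 100 (fully open), set as the call begins (left out, the last holds). The fingers move at their own pace and stop on an object; "newtons" is the grip in N (left out, the last holds). Time passes only in rows, so rows that do not move let the fingers close. It gives the time, the measured TCP pose, the force and the opening at its end, in the units of the state.
- observe(): the state, without advancing time (a new reading comes with each control period).
- vision.grab_frame(name): name is "side" or "top"; returns the picture (384x512x3 uint8, red, green, blue); there is no depth.
- vision.get_calibration(name): a dict with "camera_matrix" (3x3 intrinsics, pixels), "extrinsics" (4x4, takes a point from world to camera coordinates). Camera axes: x right, y down, z forward; pixel columns grow to the right and rows downward; lengths in m; the calibration is good to about 2 mm. A picture is of the moment at which its call begins. get_calibration takes no time and is no camera call.
- env.hand_in(): hands the job in, once; it reports no verdict.
The state is a dict: "clock": time; "joint_pos": joint angles; "dq": joint speeds; "effort": joint torques, N m; "eef_pos": TCP position; "tool_rot": TCP orientation; "wrist_force": force on the tool from outside, world axes, zero at the start; "wrist_torque": the same for the moment, N m; "gripper_width": opening from 0.0 (shut) to 1.0 (fully open).
Only numpy, scipy, OpenCV 4.12 (cv2) and the standard library are available. Lean on these libraries where they do the work, as an engineer would, in place of code of your own. Each camera call takes 0.05 s, during which the arm holds its last target. There are 200 camera calls.

## Working session

There is one attempt and no reset: what is moved stays moved. The work goes in short steps, Python scripts to look and compute and a tool call to move; the robot and the scene stay as the last step left them, time stands still between calls to the robot, and variables do not carry over. Pictures are saved under pics/ and viewed, about 8 in all and at most 12, crops included, and the job is handed in when it is done.

Besides the shell and the picture viewer there is one more tool, called after "Emit:" as name(argument=value, ...) on one line, values as JSON. drive_tool: Moves the arm, as the interface text tells. Its arguments: {"type":"object","properties":{"increments":{"type":"array"},"fingers":{"type":"number"},"newtons":{"type":"number"}},"required":["increments"]}

```bash
mkdir -p pics; python3 - <<'E'
from rig import observe, vision
import cv2
for n in("top","side"):
    cv2.imwrite(f"pics/{n}0.png",vision.grab_frame(n)[:,:,::-1])
    c=vision.get_calibration(n);print(c)
s=observe();print(s['clock'],s['eef_pos'],s['tool_rot'],s['wrist_force'])
E
```

```text
{'camera_matrix': array([[432.94637482,   0.        , 256.64195381],
       [  0.        , 432.94637482, 182.60199188],
       [  0.        ,   0.        ,   1.        ]]), 'extrinsics': array([[ 2.16458269e-02, -9.99765022e-01,  1.16581589e-03,
        -1.45887605e-02],
       [-9.98485747e-01, -2.16770870e-02, -5.05600311e-02,
         6.30514779e-01],
       [ 5.05734221e-02, -6.96368706e-05, -9.98720343e-01,
         1.35907669e+00],
       [ 0.00000000e+00,  0.00000000e+00,  0.00000000e+00,
         1.00000000e+00]])}
{'camera_matrix': array([[381.16353239,   0.        , 257.63143305],
       [  0.        , 381.16353239, 187.32104718],
       [  0.        ,   0.        ,   1.        ]]), 'extrinsics': array([[-7.47418373e-01, -6.64353357e-01,  6.26543256e-04,
         4.76131340e-01],
       [-4.53330985e-01,  5.09321721e-01, -7.31493269e-01,
         3.79003219e-01],
       [ 4.85650897e-01, -5.47015540e-01, -6.81848374e-01,
         8.81481434e-01],
       [ 0.00000000e+00,  0.00000000e+00,  0.00000000e+00,
         1.00000000e+00]])}
0.1 [ 0.25064622 -0.62612607  0.19720351] [[ 3.71691723e-01 -9.28355946e-01 -7.07087566e-04]
 [-9.28354823e-01 -3.71692377e-01  1.44887603e-03]
 [-1.60789174e-03  1.17892922e-04 -9.99998700e-01]] [-0.58902027  0.31826576  0.18084459]
```

View pics/top0.png

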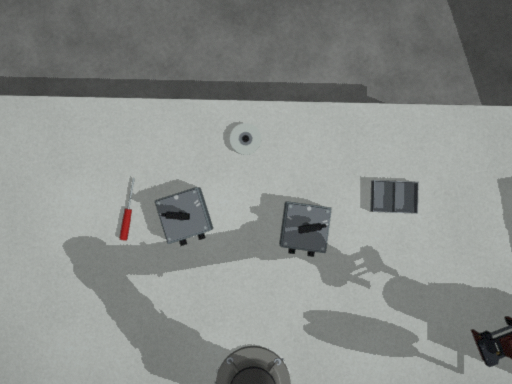

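View pics/side0.png

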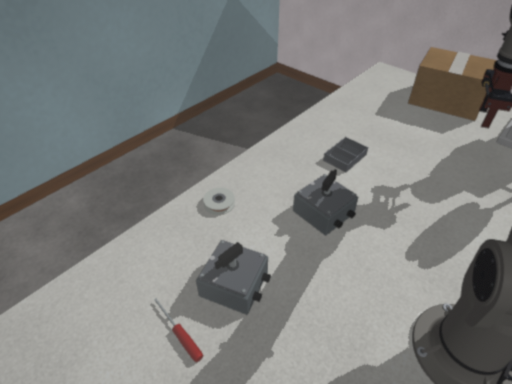

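```bash
python3 - <<'E'
import cv2,numpy as np
a=cv2.imread("pics/top0.png")
f=lambda x,y:cv2.resize(a[y:y+70,x:x+70],(400,400),interpolation=cv2.INTER_CUBIC)
o=np.hstack([f(150,180),f(270,192)])
cv2.imwrite("pics/crop0.png",cv2.convertScaleAbs(o,alpha=1.8))
E
```

```text
(no output)
```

View pics/crop0.png

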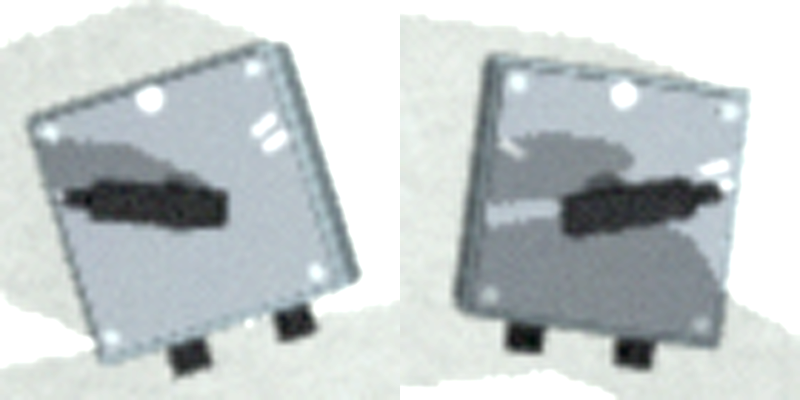

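```bash
cat > h.py <<'E'
import numpy as np
from rig import observe, vision
def ray(n,uv,z):
    c=vision.get_calibration(n);K=c['camera_matrix'];E=c['extrinsics'];R=E[:3,:3];C=-R.T@E[:3,3]
    d=R.T@np.linalg.solve(K,[*uv,1]);return C+d*(z-C[2])/d[2]
def px(n,p):
    c=vision.get_calibration(n);q=c['camera_matrix']@(c['extrinsics']@[*p,1])[:3];return q[:2]/q[2]
E
python3 - <<'E'
from h import *
f=lambda u,v:((u+.5)/400*70-.5+150,(v+.5)/400*70-.5+180)
P=[ray('top',f(*q),.085) for q in((50,132),(253,68),(317,272),(112,340))]
c=np.mean(P,0);d=ray('top',f(149,98),.085)
print(np.round(P,4),c,d,np.linalg.norm(d-c),[np.linalg.norm(P[i]-P[i-1]) for i in range(4)])
e=(P[0]+P[1]-P[2]-P[3]);print('yaw',np.degrees(np.arctan2(e[1],e[0])),np.degrees(np.arctan2(*(d-c)[1::-1])))
t=ray('top',f(228,208),.147);n=ray('top',f(65,198),.140);
h=n-t;print('handle',t,n,np.linalg.norm(h[:2]),np.degrees(np.arctan2(h[1],h[0])),'axis from handle',t+(n-t)*29/81)
print('side px of axis top',px('side',[c[0],c[1],.147]),px('side',d))
E
python3 - <<'E'
import cv2
a=cv2.imread("pics/side0.png")[225:325,180:300]
cv2.imwrite("pics/crop1.png",cv2.convertScaleAbs(cv2.resize(a,(720,600),interpolation=cv2.INTER_CUBIC),alpha=1.8))
E
```

```text
[[0.5603 0.2935 0.085 ]
 [0.5963 0.1876 0.085 ]
 [0.4899 0.1509 0.085 ]
 [0.4521 0.2574 0.085 ]] [0.52464613 0.22232625 0.085     ] [0.57929289 0.24191013 0.085     ] 0.05804995456491765 [np.float64(0.1140391697138319), np.float64(0.11181190646256296), np.float64(0.11251597318988267), np.float64(0.11297073789052388)]
yaw 18.74120674652067 19.716268580423044
handle [0.52425267 0.18912016 0.147     ] [0.52729164 0.27239199 0.14      ] 0.08332726069925818 87.9099471028376 axis from handle [0.5253407  0.21893353 0.14449383]
side px of axis top [231.11676179 248.54162255] [211.57835058 256.85919457]
```

View pics/crop1.png

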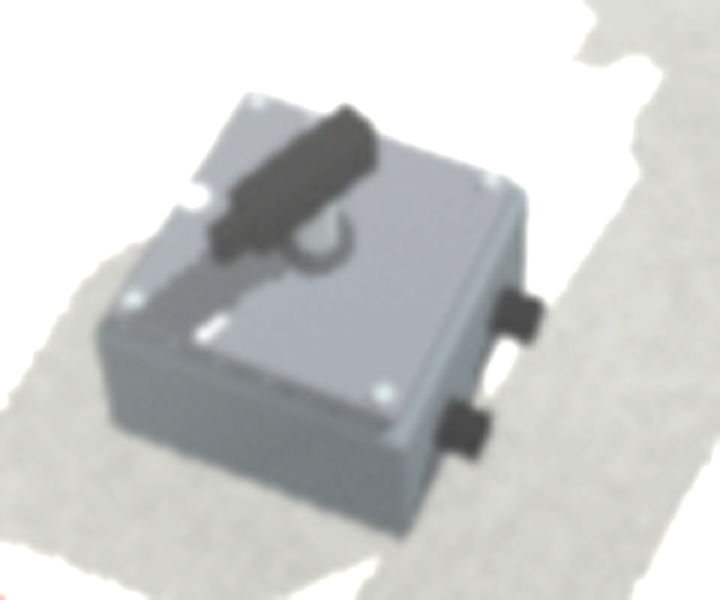

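Emit:
drive_tool(increments=[{"offset": [0, 0, -3.5], "delta_rot": [0, 0, 0]}, {"offset": [0, 0, -3.5], "delta_rot": [0, 0, 0]}, {"offset": [0, 0, -3.5], "delta_rot": [0, 0, 0]}, {"offset": [-1.5, -3.3, 0], "delta_rot": [0, 0, 0]}, {"offset": [-1.5, -3.3, 0], "delta_rot": [0, 0, 0]}, {"offset": [-1.5, -3.3, 0], "delta_rot": [0, 0, 0]}, {"offset": [-1.5, -3.3, 0], "delta_rot": [0, 0, 0]}, {"offset": [-1.5, -3.3, 0], "delta_rot": [0, 0, 0]}, {"offset": [-1.5, -3.3, 0], "delta_rot": [0, 0, 0]}, {"offset": [-1.5, -3.3, 0], "delta_rot": [0, 0, 0]}], fingers=100, newtons=40)

```text
clock: 0.93
eef_pos: [0.427, -0.4417, 0.3027]
tool_rot: [[0.372, -0.928, -0.001], [-0.928, -0.372, 0.0], [-0.001, 0.0, -1.0]]
wrist_force: [0.8, -0.6, -0.3]
gripper_width: 1.001
```

Emit:
drive_tool(increments=[{"offset": [-1.5, -3.3, 0], "delta_rot": [0, 0, 0]}, {"offset": [-1.5, -3.3, 0], "delta_rot": [0, 0, 0]}, {"offset": [-1.5, -3.3, 0], "delta_rot": [0, 0, 0]}, {"offset": [-1.5, -3.3, 0], "delta_rot": [0, 0, 0]}, {"offset": [-1.5, -3.3, 0], "delta_rot": [0, 0, 0]}, {"offset": [-1.5, -3.3, 0], "delta_rot": [0, 0, 0]}, {"offset": [-1.5, -3.3, 0], "delta_rot": [0, 0, 0]}, {"offset": [0, 0, 0], "delta_rot": [0, 0, -7]}, {"offset": [0, 0, 0], "delta_rot": [0, 0, -7]}, {"offset": [0, 0, 0], "delta_rot": [0, 0, -7]}])

```text
clock: 1.77
eef_pos: [0.6021, -0.2589, 0.3023]
tool_rot: [[0.686, -0.728, -0.001], [-0.728, -0.686, 0.0], [-0.001, 0.001, -1.0]]
wrist_force: [0.7, -0.0, 0.6]
gripper_width: 1.003
```

Emit:
drive_tool(increments=[{"offset": [0, 0, 0], "delta_rot": [0, 0, -7]}, {"offset": [0, 0, 0], "delta_rot": [0, 0, -7]}, {"offset": [0, 0, 0], "delta_rot": [0, 0, -7]}, {"offset": [0, 0, 0], "delta_rot": [0, 0, -7]}, {"offset": [0, 0, 0], "delta_rot": [0, 0, -7]}, {"offset": [0, 0, 0], "delta_rot": [0, 0, -7]}, {"offset": [0, 0, 0], "delta_rot": [0, 0, -4.7]}, {"offset": [-0.64, -4, 0], "delta_rot": [0, 0, 0]}, {"offset": [-0.64, -4, 0], "delta_rot": [0, 0, 0]}, {"offset": [-0.64, -4, 0], "delta_rot": [0, 0, 0]}])

```text
clock: 2.6
eef_pos: [0.5828, -0.1391, 0.3023]
tool_rot: [[1.0, -0.01, -0.001], [-0.01, -1.0, 0.0], [-0.001, -0.0, -1.0]]
wrist_force: [1.2, 0.5, 0.2]
gripper_width: 0.997
```

Emit:
drive_tool(increments=[{"offset": [-0.64, -4, 0], "delta_rot": [0, 0, 0]}, {"offset": [-0.64, -4, 0], "delta_rot": [0, 0, 0]}, {"offset": [-0.64, -4, 0], "delta_rot": [0, 0, 0]}, {"offset": [-0.64, -4, 0], "delta_rot": [0, 0, 0]}, {"offset": [-0.64, -4, 0], "delta_rot": [0, 0, 0]}, {"offset": [-0.64, -4, 0], "delta_rot": [0, 0, 0]}, {"offset": [-0.64, -4, 0], "delta_rot": [0, 0, 0]}, {"offset": [-0.64, -4, 0], "delta_rot": [0, 0, 0]}, {"offset": [-0.64, -4, 0], "delta_rot": [0, 0, 0]}, {"offset": [0, 0, 0], "delta_rot": [0, 0, -7]}])

```text
clock: 3.43
eef_pos: [0.525, 0.2308, 0.3033]
tool_rot: [[0.993, 0.122, -0.001], [0.122, -0.992, 0.005], [-0.001, -0.005, -1.0]]
wrist_force: [-0.7, 0.7, 0.6]
gripper_width: 1.0
```

Emit:
drive_tool(increments=[{"offset": [0, 0, 0], "delta_rot": [0, 0, -7.1]}, {"offset": [0, 0, 0], "delta_rot": [0, 0, -7.1]}, {"offset": [0, 0, 0], "delta_rot": [0, 0, -7.1]}, {"offset": [0, 0, 0], "delta_rot": [0, 0, -7.1]}, {"offset": [0, 0, 0], "delta_rot": [0, 0, -7.1]}, {"offset": [0, 0, 0], "delta_rot": [0, 0, -7.1]}, {"offset": [0, 0, 0], "delta_rot": [0, 0, -7.1]}, {"offset": [0, 0, 0], "delta_rot": [0, 0, -7.1]}, {"offset": [0, 0, 0], "delta_rot": [0, 0, -7.1]}, {"offset": [0, 0, 0], "delta_rot": [0, 0, -7.1]}])

```text
clock: 4.27
eef_pos: [0.5288, 0.2203, 0.3026]
tool_rot: [[0.21, 0.978, -0.001], [0.978, -0.21, -0.0], [-0.001, -0.001, -1.0]]
wrist_force: [0.8, 0.4, 1.0]
gripper_width: 0.998
```

Emit:
drive_tool(increments=[{"offset": [0, 0, 0], "delta_rot": [0, 0, -7.1]}, {"offset": [0, 0, 0], "delta_rot": [0, 0, -7.1]}, {"offset": [0, 0, 0], "delta_rot": [0, 0, -7.1]}, {"offset": [0, 0, 0], "delta_rot": [0, 0, -7.1]}, {"offset": [0, 0, 0], "delta_rot": [0, 0, -7.1]}, {"offset": [0, 0, 0], "delta_rot": [0, 0, -7.1]}, {"offset": [0, 0, 0], "delta_rot": [0, 0, -7.1]}, {"offset": [0, 0, 0], "delta_rot": [0, 0, -7.1]}, {"offset": [0, 0, 0], "delta_rot": [0, 0, -7.1]}, {"offset": [0, 0, 0], "delta_rot": [0, 0, -7.1]}])

```text
clock: 5.1
eef_pos: [0.5288, 0.2203, 0.3027]
tool_rot: [[-0.856, 0.517, -0.001], [0.517, 0.856, -0.0], [0.0, -0.001, -1.0]]
wrist_force: [0.9, -0.5, -0.1]
gripper_width: 1.007
```

```bash
python3 -c "
from rig import observe
s=observe();print(s['joint_pos'],s['eef_pos'],s['wrist_force'],s['wrist_torque'])"
```

```text
[ 0.33170731  0.4278287  -1.12081376  1.61783398  0.39319032  1.34662417
  1.75471942] [0.52882225 0.22029181 0.30266455] [ 0.92980611 -0.4565863  -0.14036849] [ 0.08346843 -0.08654753  0.0133987 ]
```

Emit:
drive_tool(increments=[{"offset": [0, 0, 0], "delta_rot": [0, 0, -7.1]}, {"offset": [0, 0, 0], "delta_rot": [0, 0, -7.1]}, {"offset": [0, 0, 0], "delta_rot": [0, 0, -7.1]}, {"offset": [0, 0, 0], "delta_rot": [0, 0, -7.1]}, {"offset": [0.35, 0.12, 0], "delta_rot": [0, 0, -0.4]}, {"offset": [0, 0, 3.5], "delta_rot": [0, 0, 0]}, {"offset": [0, 0, 3.5], "delta_rot": [0, 0, 0]}, {"offset": [0, 0, 3.5], "delta_rot": [0, 0, 0]}, {"offset": [0, 0, 3], "delta_rot": [0, 0, 0]}, {"offset": [0, 0, 0], "delta_rot": [0, 0, 0]}])

```text
clock: 5.93
eef_pos: [0.5223, 0.2191, 0.1623]
tool_rot: [[-0.999, 0.05, -0.008], [0.05, 0.999, -0.005], [0.008, -0.005, -1.0]]
wrist_force: [-0.7, -0.4, -0.7]
gripper_width: 1.0
```

```bash
python3 - <<'E'
from h import *
import cv2
s=observe();print(s['joint_pos'],s['eef_pos'],s['wrist_force'],s['wrist_torque'])
a=vision.grab_frame('side')[:,:,::-1];b=vision.grab_frame('top')[:,:,::-1]
f=lambda i,x,y:cv2.resize(i[y:y+100,x:x+100],(400,400),interpolation=cv2.INTER_CUBIC)
cv2.imwrite("pics/c2.png",cv2.convertScaleAbs(np.hstack([f(a,185,200),f(b,135,165)]),alpha=1.8))
E
```

```text
[ 0.3189636   0.59901264 -1.13784843  1.79546138  0.59224421  1.15159816
  2.07719132] [0.52234728 0.21913629 0.16232653] [-0.74237164 -0.379674   -0.67572282] [0.07371176 0.0063506  0.0433485 ]
```

View pics/c2.png

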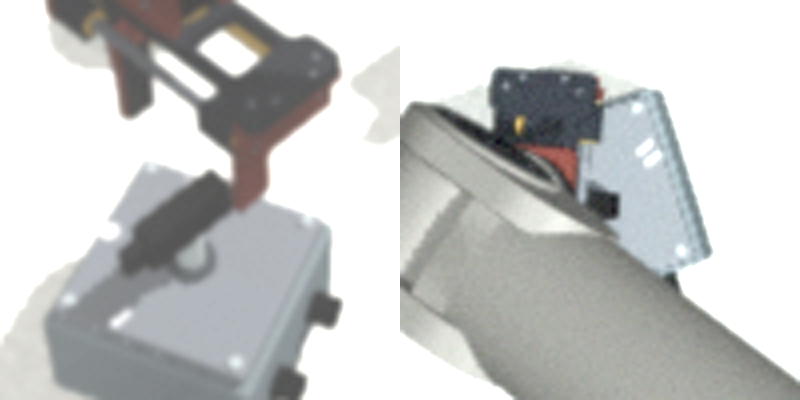

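Emit:
drive_tool(increments=[{"offset": [-0.26, 0.22, 2], "delta_rot": [0, 0, 0]}, {"offset": [0, 0, 2], "delta_rot": [0, 0, 0]}, {"offset": [0, 0, 0.9], "delta_rot": [0, 0, 0]}, {"offset": [0, 0, 0], "delta_rot": [0, 0, 0]}])

```text
clock: 6.37
eef_pos: [0.5282, 0.2239, 0.1192]
tool_rot: [[-0.999, 0.048, -0.0], [0.048, 0.999, -0.0], [0.0, -0.0, -1.0]]
wrist_force: [-0.8, -0.5, 0.1]
gripper_width: 0.999
```

Emit:
drive_tool(increments=[{"offset": [0, 0, 0], "delta_rot": [0, 0, 0]}, {"offset": [0, 0, 0], "delta_rot": [0, 0, 0]}, {"offset": [0, 0, 0], "delta_rot": [0, 0, 0]}, {"offset": [0, 0, 0], "delta_rot": [0, 0, 0]}, {"offset": [0, 0, 0], "delta_rot": [0, 0, 0]}, {"offset": [0, 0, 0], "delta_rot": [0, 0, 0]}, {"offset": [0, 0, 0], "delta_rot": [0, 0, 0]}, {"offset": [0, 0, 0], "delta_rot": [0, 0, 0]}], fingers=0, newtons=40)

```text
clock: 7.03
eef_pos: [0.5283, 0.224, 0.1191]
tool_rot: [[-0.999, 0.047, 0.0], [0.047, 0.999, -0.0], [-0.0, -0.0, -1.0]]
wrist_force: [-0.2, -0.6, 1.0]
gripper_width: 0.429
```

```bash
cat > st.py <<'E'
from h import *
s=observe();R=s['tool_rot'];print(s['clock'],np.round(s['eef_pos'],4),'yaw',np.degrees(np.arctan2(R[1,0],R[0,0])),'turn',np.arctan2(R[1,0],R[0,0])-np.pi/2-np.radians(18.9),'F',np.round(s['wrist_force'],1),'T',np.round(s['wrist_torque'],2),'w',s['gripper_width'],'j',np.round(s['joint_pos'],2))
E
python3 st.py
```

```text
7.0333 [0.5283 0.224  0.1191] yaw 177.31066857384448 turn 1.1939914101042 F [-0.2 -0.6  1. ] T [ 0.11 -0.07  0.  ] w 0.42912665315090803 j [ 0.28  0.65 -1.09  1.83  0.66  1.08  2.03]
```

Emit:
drive_tool(increments=[{"offset": [0.32, -0.24, 0.6], "delta_rot": [0, 0, 0]}, {"offset": [0, 0, 0], "delta_rot": [0, 0, 0]}, {"offset": [0, 0, 0], "delta_rot": [0, 0, 0]}, {"offset": [0, 0, 0], "delta_rot": [0, 0, 0]}, {"offset": [0, 0, 0], "delta_rot": [0, 0, 0]}, {"offset": [0, 0, 0], "delta_rot": [0, 0, 0]}])

```text
clock: 7.53
eef_pos: [0.5243, 0.2213, 0.1123]
tool_rot: [[-0.999, 0.047, -0.001], [0.047, 0.999, -0.001], [0.001, -0.001, -1.0]]
wrist_force: [-0.4, -1.0, -6.5]
gripper_width: 0.223
```

```bash
python3 st.py
```

```text
7.5333 [0.5243 0.2213 0.1123] yaw 177.31601401676258 turn 1.1940847056830979 F [-0.4 -1.  -6.5] T [0.1  0.1  0.03] w 0.22272612979872108 j [ 0.28  0.65 -1.09  1.84  0.66  1.07  2.03]
```

Emit:
drive_tool(increments=[{"offset": [0, 0, 0.4], "delta_rot": [0, 0, 0]}, {"offset": [0, 0, 0.4], "delta_rot": [0, 0, 0]}, {"offset": [0, 0, 0.2], "delta_rot": [0, 0, 0]}, {"offset": [0, 0, 0], "delta_rot": [0, 0, 0]}])

```text
clock: 7.87
eef_pos: [0.525, 0.2222, 0.104]
tool_rot: [[-0.999, 0.047, 0.0], [0.047, 0.999, -0.0], [-0.0, -0.0, -1.0]]
wrist_force: [-3.3, -2.4, 10.7]
gripper_width: 0.225
```

```bash
python3 st.py
```

```text
7.8667 [0.525  0.2222 0.104 ] yaw 177.31880543187378 turn 1.1941334250675784 F [-3.3 -2.4 10.7] T [-0.61  1.08 -0.06] w 0.2247318937563302 j [ 0.27  0.66 -1.08  1.85  0.67  1.06  2.02]
```

Emit:
drive_tool(increments=[{"offset": [0, 0, 0.25], "delta_rot": [0, 0, 0]}, {"offset": [0, 0, 0], "delta_rot": [0, 0, 0]}])

```text
clock: 8.03
eef_pos: [0.5254, 0.2225, 0.1022]
tool_rot: [[-0.999, 0.047, 0.001], [0.047, 0.999, -0.0], [-0.001, -0.0, -1.0]]
wrist_force: [-4.3, -3.3, 10.1]
gripper_width: 0.229
```

```bash
python3 st.py
```

```text
8.0333 [0.5254 0.2225 0.1022] yaw 177.31287802302472 turn 1.1940299722670504 F [-4.3 -3.3 10.1] T [-0.76  1.1  -0.01] w 0.22899212484444967 j [ 0.27  0.66 -1.08  1.85  0.68  1.05  2.01]
```

Emit:
drive_tool(increments=[{"offset": [0.06, -0.1, 0.2], "delta_rot": [0, 0, 0]}, {"offset": [0, 0, 0], "delta_rot": [0, 0, 0]}, {"offset": [0, 0, 0], "delta_rot": [0, 0, 4]}, {"offset": [0, 0, 0], "delta_rot": [0, 0, 4]}, {"offset": [0, 0, 0], "delta_rot": [0, 0, 0]}])

```text
clock: 8.45
eef_pos: [0.5255, 0.2226, 0.102]
tool_rot: [[-0.982, 0.189, 0.004], [0.189, 0.982, 0.001], [-0.004, 0.002, -1.0]]
wrist_force: [-4.6, -4.1, 21.5]
gripper_width: 0.222
```

```bash
python3 st.py
```

```text
8.45 [0.5255 0.2226 0.102 ] yaw 169.12343728759245 turn 1.0510972675368118 F [-4.6 -4.1 21.5] T [-0.82  1.41 -0.04] w 0.2222951507473841 j [ 0.25  0.65 -1.05  1.85  0.66  1.03  1.89]
```

Emit:
drive_tool(increments=[{"offset": [0, -0.1, -0.08], "delta_rot": [0, 0, 6]}, {"offset": [0, 0, 0], "delta_rot": [0, 0, 7]}, {"offset": [0, 0, 0], "delta_rot": [0, 0, 7]}, {"offset": [0, 0, 0], "delta_rot": [0, 0, 7]}, {"offset": [0, 0, 0], "delta_rot": [0, 0, 6]}, {"offset": [0, 0, 0], "delta_rot": [0, 0, 0]}])

```text
clock: 8.95
eef_pos: [0.5241, 0.2223, 0.102]
tool_rot: [[-0.72, 0.694, 0.002], [0.694, 0.72, 0.002], [-0.0, 0.003, -1.0]]
wrist_force: [-5.9, 0.1, 15.8]
gripper_width: 0.227
```

```bash
python3 st.py
```

```text
8.95 [0.5241 0.2223 0.102 ] yaw 136.07681447773876 turn 0.47432489284020457 F [-5.9  0.1 15.8] T [ 0.01  1.6  -0.02] w 0.22652082120357564 j [ 0.18  0.59 -0.92  1.86  0.56  0.98  1.39]
```

Emit:
drive_tool(increments=[{"offset": [0, 0, 0], "delta_rot": [0, 0, 0]}, {"offset": [0, 0, 0], "delta_rot": [0, 0, 0]}, {"offset": [0, 0, 0], "delta_rot": [0, 0, 2]}], newtons=3)

```text
clock: 9.2
eef_pos: [0.5244, 0.2222, 0.1006]
tool_rot: [[-0.7, 0.714, 0.002], [0.714, 0.7, 0.003], [0.001, 0.003, -1.0]]
wrist_force: [-2.3, 1.8, 4.0]
gripper_width: 0.234
```

```bash
python3 st.py
```

```text
9.2 [0.5244 0.2222 0.1006] yaw 134.40249091504649 turn 0.44510243392750265 F [-2.3  1.8  4. ] T [0.76 0.44 0.1 ] w 0.23376028962407142 j [ 0.18  0.59 -0.91  1.86  0.56  0.97  1.36]
```

Emit:
drive_tool(increments=[{"offset": [0, 0, 0], "delta_rot": [0, 0, 1.5]}, {"offset": [0, 0, 0], "delta_rot": [0, 0, 1.5]}, {"offset": [0, 0, 0], "delta_rot": [0, 0, 1.5]}, {"offset": [0, 0, 0], "delta_rot": [0, 0, 1.5]}])

```text
clock: 9.53
eef_pos: [0.5239, 0.2207, 0.0996]
tool_rot: [[-0.619, 0.786, 0.0], [0.786, 0.619, 0.001], [0.001, 0.001, -1.0]]
wrist_force: [-3.4, 4.1, 3.9]
gripper_width: 0.262
```

```bash
python3 st.py
```

```text
9.5333 [0.5239 0.2207 0.0996] yaw 128.22725703330858 turn 0.33732427061046616 F [-3.4  4.1  3.9] T [0.93 0.63 0.07] w 0.26230150033191907 j [ 0.16  0.58 -0.89  1.86  0.54  0.97  1.27]
```

Emit:
drive_tool(increments=[{"offset": [0, 0, 0], "delta_rot": [0, 0, 1.5]}, {"offset": [0, 0, 0], "delta_rot": [0, 0, 1.5]}, {"offset": [0, 0, 0], "delta_rot": [0, 0, 1.5]}])

```text
clock: 9.78
eef_pos: [0.5236, 0.22, 0.0992]
tool_rot: [[-0.555, 0.832, -0.001], [0.832, 0.555, -0.0], [0.0, -0.001, -1.0]]
wrist_force: [-4.9, 3.0, 5.5]
gripper_width: 0.281
```

```bash
python3 st.py
```

```text
9.7833 [0.5236 0.22   0.0992] yaw 123.69492502807735 turn 0.2582201543256643 F [-4.9  3.   5.5] T [0.87 0.95 0.11] w 0.2809380659553137 j [ 0.15  0.57 -0.87  1.86  0.53  0.96  1.2 ]
```

Emit:
drive_tool(increments=[{"offset": [0, 0, 0], "delta_rot": [0, 0, 0]}, {"offset": [0, 0, 0], "delta_rot": [0, 0, 0]}, {"offset": [0, 0, 0], "delta_rot": [0, 0, 0]}], fingers=25.5, newtons=40)

```text
clock: 10.03
eef_pos: [0.5243, 0.2201, 0.0991]
tool_rot: [[-0.556, 0.831, 0.0], [0.831, 0.556, 0.001], [0.0, 0.001, -1.0]]
wrist_force: [-1.5, 5.5, -0.4]
gripper_width: 0.25
```

```bash
python3 st.py;python3 - <<'E'
from h import *
import cv2
a=vision.grab_frame('side')[:,:,::-1]
cv2.imwrite("pics/c3.png",cv2.convertScaleAbs(cv2.resize(a[200:300,180:300],(720,600),interpolation=cv2.INTER_CUBIC),alpha=1.8))
E
```

```text
10.0333 [0.5243 0.2201 0.0991] yaw 123.78488777036256 turn 0.2597903003826642 F [-1.5  5.5 -0.4] T [1.16 0.17 0.03] w 0.2502665000923778 j [ 0.15  0.57 -0.87  1.86  0.53  0.96  1.2 ]
```

View pics/c3.png

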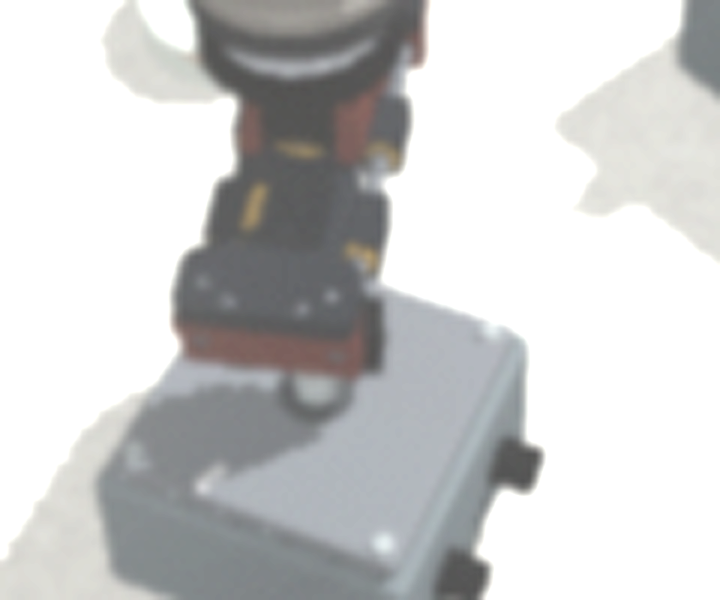

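Emit:
drive_tool(increments=[{"offset": [0.12, 0.05, 0], "delta_rot": [0, 0, 1.5]}, {"offset": [0, 0, 0], "delta_rot": [0, 0, 1.5]}, {"offset": [0, 0, 0], "delta_rot": [0, 0, 1.5]}, {"offset": [0, 0, 0], "delta_rot": [0, 0, 0]}])

```text
clock: 10.42
eef_pos: [0.5233, 0.2212, 0.0992]
tool_rot: [[-0.488, 0.873, -0.001], [0.873, 0.488, -0.0], [0.0, -0.001, -1.0]]
wrist_force: [-2.8, 3.8, 1.7]
gripper_width: 0.259
```

```bash
python3 st.py
```

```text
10.4167 [0.5233 0.2212 0.0992] yaw 119.22459583862478 turn 0.1801981913217076 F [-2.8  3.8  1.7] T [1.06 0.54 0.15] w 0.25940452493197674 j [ 0.13  0.56 -0.85  1.86  0.51  0.95  1.13]
```

Emit:
drive_tool(increments=[{"offset": [0, 0, 0], "delta_rot": [0, 0, 1.5]}, {"offset": [0, 0, 0], "delta_rot": [0, 0, 1.5]}, {"offset": [0, 0, 0], "delta_rot": [0, 0, 0]}])

```text
clock: 10.67
eef_pos: [0.5236, 0.221, 0.0992]
tool_rot: [[-0.442, 0.897, -0.0], [0.897, 0.442, -0.0], [-0.0, -0.001, -1.0]]
wrist_force: [-1.6, 4.3, 0.9]
gripper_width: 0.257
```

```bash
python3 st.py
```

```text
10.6667 [0.5236 0.221  0.0992] yaw 116.21479394906262 turn 0.12766723851610123 F [-1.6  4.3  0.9] T [0.91 0.31 0.05] w 0.2571587091838632 j [ 0.13  0.56 -0.84  1.86  0.51  0.95  1.08]
```

Emit:
drive_tool(increments=[{"offset": [0, 0, 0], "delta_rot": [0, 0, 1.5]}, {"offset": [0, 0, 0], "delta_rot": [0, 0, 1.5]}, {"offset": [0, 0, 0], "delta_rot": [0, 0, 0]}])

```text
clock: 10.92
eef_pos: [0.5239, 0.221, 0.0993]
tool_rot: [[-0.394, 0.919, -0.0], [0.919, 0.394, -0.0], [-0.0, -0.0, -1.0]]
wrist_force: [-2.4, 4.3, -0.2]
gripper_width: 0.253
```

```bash
python3 st.py
```

```text
10.9167 [0.5239 0.221  0.0993] yaw 113.18181394622947 turn 0.07473175131951576 F [-2.4  4.3 -0.2] T [ 0.97  0.31 -0.02] w 0.25250519965536716 j [ 0.12  0.55 -0.83  1.86  0.5   0.95  1.04]
```

Emit:
drive_tool(increments=[{"offset": [0, 0, 0], "delta_rot": [0, 0, 1.5]}, {"offset": [0, 0, 0], "delta_rot": [0, 0, 1.5]}, {"offset": [0, 0, 0], "delta_rot": [0, 0, 0]}])

```text
clock: 11.17
eef_pos: [0.5236, 0.2212, 0.0992]
tool_rot: [[-0.345, 0.938, -0.0], [0.938, 0.345, -0.0], [0.0, -0.0, -1.0]]
wrist_force: [-2.2, 3.9, -0.7]
gripper_width: 0.258
```

```bash
python3 st.py
```

```text
11.1667 [0.5236 0.2212 0.0992] yaw 110.2040758523678 turn 0.022760417319569626 F [-2.2  3.9 -0.7] T [0.98 0.43 0.04] w 0.2583116022021501 j [ 0.11  0.55 -0.82  1.86  0.49  0.94  0.99]
```

Emit:
drive_tool(increments=[{"offset": [0, 0, 0], "delta_rot": [0, 0, 1.5]}, {"offset": [0, 0, 0], "delta_rot": [0, 0, 1.5]}, {"offset": [0, 0, 0], "delta_rot": [0, 0, 0]}])

```text
clock: 11.42
eef_pos: [0.523, 0.2219, 0.0992]
tool_rot: [[-0.297, 0.955, -0.001], [0.955, 0.297, 0.0], [0.001, -0.001, -1.0]]
wrist_force: [-3.9, 4.7, -0.6]
gripper_width: 0.259
```

```bash
python3 st.py
```

```text
11.4167 [0.523  0.2219 0.0992] yaw 107.2899177696338 turn -0.028101236147744013 F [-3.9  4.7 -0.6] T [1.22 0.72 0.36] w 0.2594685691895754 j [ 0.1   0.55 -0.81  1.86  0.48  0.94  0.95]
```

Emit:
drive_tool(increments=[{"offset": [0, 0, 0], "delta_rot": [0, 0, -3]}, {"offset": [0, 0, 0], "delta_rot": [0, 0, 0]}, {"offset": [0, 0, 0], "delta_rot": [0, 0, 0]}, {"offset": [0, 0, 0], "delta_rot": [0, 0, 0]}, {"offset": [0, 0, 0], "delta_rot": [0, 0, 0]}, {"offset": [0, 0, 0], "delta_rot": [0, 0, 0]}, {"offset": [0, 0, -3], "delta_rot": [0, 0, 0]}, {"offset": [0, 0, -3], "delta_rot": [0, 0, 0]}, {"offset": [0, 0, -3], "delta_rot": [0, 0, 0]}, {"offset": [0, 0, 0], "delta_rot": [0, 0, 0]}], fingers=70)

```text
clock: 12.25
eef_pos: [0.5266, 0.2233, 0.1951]
tool_rot: [[-0.347, 0.938, 0.008], [0.938, 0.347, 0.003], [0.0, 0.009, -1.0]]
wrist_force: [0.3, 0.4, -0.1]
gripper_width: 0.698
```

```bash
python3 st.py;python3 - <<'E'
from h import *
import cv2
a=vision.grab_frame('side')[:,:,::-1]
cv2.imwrite("pics/c4.png",cv2.convertScaleAbs(cv2.resize(a[200:300,180:300],(720,600),interpolation=cv2.INTER_CUBIC),alpha=1.8))
C=np.array([.525,.2215]);
for name,z in(('up',.147),('low',.1385)):
  for t in(-.1,.0,.1,.2):
    th=t+np.radians(18.9);u=np.array([np.cos(th),np.sin(th)]);
    g=lambda r,zz:np.round((px('side',[*(C+r*u),zz])-[180,200])*6)
    print(name,t,'nose',g(.052,z),'rear',g(-.029,z),'rear bottom',g(-.029,z-.03))
E
```

```text
12.25 [0.5266 0.2233 0.1951] yaw 110.29185637981166 turn 0.024292476542602193 F [ 0.3  0.4 -0.1] T [ 0.15 -0.19 -0.04] w 0.6981618154706285 j [ 0.17  0.44 -0.89  1.77  0.38  1.1   1.08]
up -0.1 nose [199. 241.] rear [370. 317.] rear bottom [372. 363.]
up 0.0 nose [192. 250.] rear [374. 312.] rear bottom [376. 358.]
up 0.1 nose [187. 260.] rear [376. 307.] rear bottom [378. 352.]
up 0.2 nose [182. 269.] rear [378. 301.] rear bottom [380. 347.]
low -0.1 nose [200. 254.] rear [371. 331.] rear bottom [373. 376.]
low 0.0 nose [194. 263.] rear [374. 325.] rear bottom [376. 370.]
low 0.1 nose [188. 273.] rear [377. 320.] rear bottom [379. 365.]
low 0.2 nose [184. 283.] rear [379. 314.] rear bottom [381. 359.]
```

View pics/c4.png

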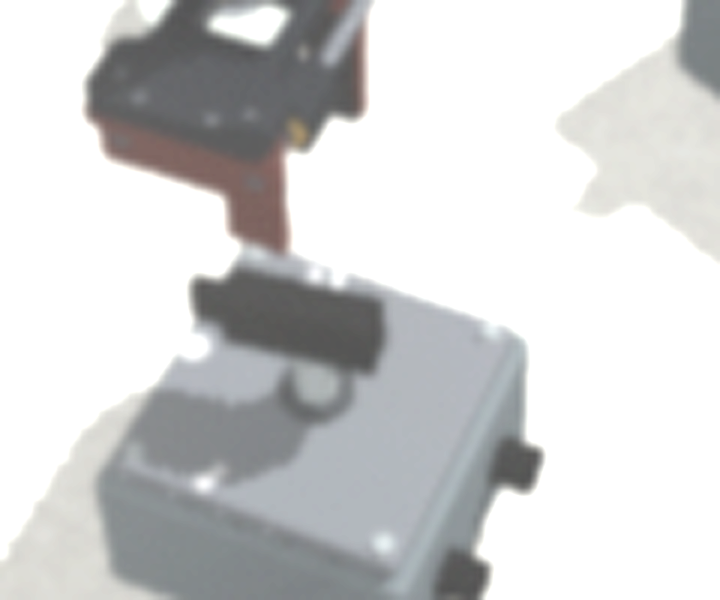

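```bash
cat > outl.py <<'E'
from h import *
import cv2,sys
# outline of bar (two boxes) projected, compare with dark mask IoU-free: print extents only
C=np.array([.5245,.2215])
def ext(t,low):
    th=t+np.radians(18.9);u=np.array([np.cos(th),np.sin(th)]);v=np.array([-u[1],u[0]])
    P=np.array([px('side',[*(C+r*u+w*v),z-low]) for r in(-.029,.037) for w in(-.01,.01) for z in(.117,.147)])
    N=np.array([px('side',[*(C+.052*u+w*v),z-low]) for w in(-.005,.005) for z in(.117,.147)])
    A=np.vstack([P,N]);return np.round([*A.min(0),*A.max(0)],1)
def meas(img):
    g=img.max(2)[235:290,205:250];m=(g<60).astype('uint8')
    n,l,s,c=cv2.connectedComponentsWithStats(m);i=1+np.argmax(s[1:,4]);x,y,w,h,a=s[i]
    return x+205-.5,y+235-.5,x+w+205-.5,y+h+235-.5,a
E
python3 - <<'E'
from outl import *
print('init meas',meas(cv2.imread('pics/side0.png')),'pred',ext(1.2,0),ext(1.2,.0085))
print('now',meas(vision.grab_frame('side')))
for t in(0,.05,.1,.15):print(t,ext(t,0),ext(t,.0085))
E
```

```text
init meas (np.float64(215.5), np.float64(243.5), np.float64(241.5), np.float64(268.5), np.int32(310)) pred [213.7 239.3 243.3 270. ] [213.9 241.5 243.3 272.1]
now (np.float64(212.5), np.float64(245.5), np.float64(243.5), np.float64(261.5), np.int32(311))
0 [211.2 240.3 244.4 262.9] [211.5 242.5 244.5 265. ]
0.05 [210.8 241.  244.5 262.5] [211.1 243.2 244.5 264.6]
0.1 [210.5 241.7 244.5 262. ] [210.8 243.9 244.6 264.1]
0.15 [210.2 242.2 244.5 261.6] [210.5 244.4 244.5 263.7]
```

Emit:
drive_tool(increments=[{"offset": [0, 0, 0], "delta_rot": [0, 0, 0]}, {"offset": [0, 0, 0], "delta_rot": [0, 0, 0]}, {"offset": [0, 0, 0], "delta_rot": [0, 0, 0]}, {"offset": [0, 0, 0], "delta_rot": [0, 0, 0]}, {"offset": [0, 0, 0], "delta_rot": [0, 0, 0]}, {"offset": [0, 0, 0], "delta_rot": [0, 0, 0]}, {"offset": [0, 0, 0], "delta_rot": [0, 0, 0]}, {"offset": [0, 0, 0], "delta_rot": [0, 0, 0]}, {"offset": [0, 0, 0], "delta_rot": [0, 0, 0]}, {"offset": [0, 0, 0], "delta_rot": [0, 0, 0]}])

```text
clock: 13.18
eef_pos: [0.5239, 0.2212, 0.1894]
tool_rot: [[-0.347, 0.938, 0.0], [0.938, 0.347, 0.0], [0.0, 0.0, -1.0]]
wrist_force: [-0.3, 0.1, -0.2]
gripper_width: 0.699
```

Emit:
drive_tool(increments=[{"offset": [0, 0, 0], "delta_rot": [0, 0, 0]}, {"offset": [0, 0, 0], "delta_rot": [0, 0, 0]}, {"offset": [0, 0, 0], "delta_rot": [0, 0, 0]}, {"offset": [0, 0, 0], "delta_rot": [0, 0, 0]}, {"offset": [0, 0, 0], "delta_rot": [0, 0, 0]}, {"offset": [0, 0, 0], "delta_rot": [0, 0, 0]}, {"offset": [0, 0, 0], "delta_rot": [0, 0, 0]}, {"offset": [0, 0, 0], "delta_rot": [0, 0, 0]}, {"offset": [0, 0, 0], "delta_rot": [0, 0, 0]}, {"offset": [0, 0, 0], "delta_rot": [0, 0, 0]}])

```text
clock: 14.02
eef_pos: [0.5239, 0.2212, 0.1893]
tool_rot: [[-0.347, 0.938, -0.0], [0.938, 0.347, -0.0], [-0.0, -0.0, -1.0]]
wrist_force: [0.1, -0.0, 1.3]
gripper_width: 0.704
```

Emit:
drive_tool(increments=[{"offset": [0, 0, 0], "delta_rot": [0, 0, -3]}, {"offset": [0, 0, 0], "delta_rot": [0, 0, 0]}, {"offset": [0, 0, 0], "delta_rot": [0, 0, 0]}, {"offset": [0, 0, 0], "delta_rot": [0, 0, 0]}, {"offset": [0, 0, 2.5], "delta_rot": [0, 0, 0]}, {"offset": [0, 0, 2.5], "delta_rot": [0, 0, 0]}, {"offset": [0, 0, 2.6], "delta_rot": [0, 0, 0]}, {"offset": [0, 0, 0], "delta_rot": [0, 0, 0]}, {"offset": [0, 0, 0], "delta_rot": [0, 0, 0]}, {"offset": [0, 0, 0], "delta_rot": [0, 0, 0]}])

```text
clock: 14.85
eef_pos: [0.5245, 0.2219, 0.1146]
tool_rot: [[-0.396, 0.918, 0.001], [0.918, 0.396, 0.001], [0.0, 0.001, -1.0]]
wrist_force: [1.0, 0.2, 0.1]
gripper_width: 0.697
```

Emit:
drive_tool(increments=[{"offset": [0, 0, 0], "delta_rot": [0, 0, 0]}, {"offset": [0, 0, 0], "delta_rot": [0, 0, 0]}, {"offset": [0, 0, 0], "delta_rot": [0, 0, 0]}, {"offset": [0, 0, 0], "delta_rot": [0, 0, 0]}, {"offset": [0, 0, 0], "delta_rot": [0, 0, 0]}, {"offset": [0, 0, 0], "delta_rot": [0, 0, 0]}, {"offset": [0, 0, 0], "delta_rot": [0, 0, 0]}, {"offset": [0, 0, 0], "delta_rot": [0, 0, 0]}, {"offset": [0, 0, 0], "delta_rot": [0, 0, 0]}], fingers=0, newtons=40)

```text
clock: 15.6
eef_pos: [0.5234, 0.2226, 0.1137]
tool_rot: [[-0.397, 0.918, 0.0], [0.918, 0.397, 0.002], [0.001, 0.001, -1.0]]
wrist_force: [-1.7, 4.4, 2.3]
gripper_width: 0.225
```

```bash
python3 st.py
```

```text
15.6 [0.5234 0.2226 0.1137] yaw 113.41414327277728 turn 0.07878666301671616 F [-1.7  4.4  2.3] T [0.97 0.4  0.28] w 0.22528540745441417 j [ 0.13  0.54 -0.84  1.85  0.48  0.97  1.06]
```

Emit:
drive_tool(increments=[{"offset": [0, 0, 0.4], "delta_rot": [0, 0, -1]}, {"offset": [0, 0, 0], "delta_rot": [0, 0, 0]}])

```text
clock: 15.77
eef_pos: [0.5241, 0.2223, 0.1099]
tool_rot: [[-0.413, 0.911, 0.001], [0.911, 0.413, 0.001], [0.001, 0.001, -1.0]]
wrist_force: [-1.1, 4.4, 6.8]
gripper_width: 0.223
```

```bash
python3 st.py
```

```text
15.7667 [0.5241 0.2223 0.1099] yaw 114.40615153744461 turn 0.09610047344215639 F [-1.1  4.4  6.8] T [0.86 0.4  0.06] w 0.22281641102181668 j [ 0.13  0.54 -0.84  1.85  0.49  0.96  1.07]
```

Emit:
drive_tool(increments=[{"offset": [0, 0, 0.4], "delta_rot": [0, 0, 0]}, {"offset": [0, 0, 0.4], "delta_rot": [0, 0, 0]}, {"offset": [0, 0, 0], "delta_rot": [0, 0, 0]}])

```text
clock: 16.02
eef_pos: [0.525, 0.2226, 0.1033]
tool_rot: [[-0.412, 0.911, 0.003], [0.911, 0.412, 0.001], [0.0, 0.003, -1.0]]
wrist_force: [-4.5, 0.7, 17.4]
gripper_width: 0.226
```

```bash
python3 st.py
```

```text
16.0167 [0.525  0.2226 0.1033] yaw 114.33569925871835 turn 0.09487084921285044 F [-4.5  0.7 17.4] T [0.14 0.89 0.03] w 0.22596087492282277 j [ 0.12  0.55 -0.84  1.86  0.5   0.95  1.06]
```

Emit:
drive_tool(increments=[{"offset": [0, -0.05, 0], "delta_rot": [0, 0, 6]}, {"offset": [0, 0, 0], "delta_rot": [0, 0, 7]}, {"offset": [0, 0, 0], "delta_rot": [0, 0, 7]}, {"offset": [0, 0, 0], "delta_rot": [0, 0, 7]}, {"offset": [0, 0, 0], "delta_rot": [0, 0, 7]}, {"offset": [0, 0, 0], "delta_rot": [0, 0, 7]}, {"offset": [0, 0, 0], "delta_rot": [0, 0, 6]}, {"offset": [0, 0, 0], "delta_rot": [0, 0, 0]}])

```text
clock: 16.68
eef_pos: [0.5238, 0.2228, 0.1033]
tool_rot: [[0.39, 0.921, 0.002], [0.921, -0.39, 0.002], [0.002, 0.001, -1.0]]
wrist_force: [-4.5, 3.7, 13.1]
gripper_width: 0.225
```

```bash
python3 st.py
```

```text
16.6833 [0.5238 0.2228 0.1033] yaw 67.05152149138239 turn -0.7303937369254634 F [-4.5  3.7 13.1] T [ 0.61  1.06 -0.02] w 0.2250380205923585 j [-0.01  0.49 -0.65  1.87  0.37  0.9   0.34]
```

Emit:
drive_tool(increments=[{"offset": [0, 0, 0], "delta_rot": [0, 0, 0]}, {"offset": [0, 0, 0], "delta_rot": [0, 0, 1.5]}, {"offset": [0, 0, 0], "delta_rot": [0, 0, 1.5]}, {"offset": [0, 0, 0], "delta_rot": [0, 0, 1.5]}, {"offset": [0, 0, 0], "delta_rot": [0, 0, 0]}], fingers=25.5)

```text
clock: 17.1
eef_pos: [0.524, 0.2218, 0.1017]
tool_rot: [[0.459, 0.889, 0.001], [0.889, -0.459, 0.001], [0.002, 0.001, -1.0]]
wrist_force: [0.8, 6.1, 4.2]
gripper_width: 0.256
```

```bash
python3 st.py
```

```text
17.1 [0.524  0.2218 0.1017] yaw 62.70862425252903 turn -0.8061915928192251 F [0.8 6.1 4.2] T [ 1.12 -0.41  0.09] w 0.2562966261514254 j [-0.02  0.49 -0.63  1.87  0.36  0.9   0.27]
```

Emit:
drive_tool(increments=[{"offset": [0, 0, 0], "delta_rot": [0, 0, 1.5]}, {"offset": [0, 0, 0], "delta_rot": [0, 0, 1.5]}, {"offset": [0, 0, 0], "delta_rot": [0, 0, 1.5]}, {"offset": [0, 0, 0], "delta_rot": [0, 0, 0]}])

```text
clock: 17.43
eef_pos: [0.5236, 0.2221, 0.1017]
tool_rot: [[0.526, 0.85, 0.001], [0.85, -0.526, 0.001], [0.002, -0.0, -1.0]]
wrist_force: [1.0, 4.3, 4.6]
gripper_width: 0.256
```

```bash
python3 st.py
```

```text
17.4333 [0.5236 0.2221 0.1017] yaw 58.239659766006994 turn -0.8841897372637324 F [1.  4.3 4.6] T [ 1.26 -0.25  0.13] w 0.2556830393398755 j [-0.04  0.49 -0.61  1.87  0.35  0.89  0.2 ]
```

Emit:
drive_tool(increments=[{"offset": [0, 0, 0], "delta_rot": [0, 0, 1.5]}, {"offset": [0, 0, 0], "delta_rot": [0, 0, 1.5]}, {"offset": [0, 0, 0], "delta_rot": [0, 0, 0]}])

```text
clock: 17.68
eef_pos: [0.5236, 0.2221, 0.1017]
tool_rot: [[0.57, 0.822, 0.001], [0.822, -0.57, 0.001], [0.002, -0.0, -1.0]]
wrist_force: [0.2, 5.4, 3.3]
gripper_width: 0.256
```

```bash
python3 st.py
```

```text
17.6833 [0.5236 0.2221 0.1017] yaw 55.24545053597187 turn -0.9364485468214496 F [0.2 5.4 3.3] T [ 1.22 -0.28  0.13] w 0.25550958104131166 j [-0.04  0.48 -0.6   1.87  0.34  0.89  0.15]
```

Emit:
drive_tool(increments=[{"offset": [0, 0, 0], "delta_rot": [0, 0, 1.5]}, {"offset": [0, 0, 0], "delta_rot": [0, 0, 1.5]}, {"offset": [0, 0, 0], "delta_rot": [0, 0, 0]}])

```text
clock: 17.93
eef_pos: [0.5236, 0.2221, 0.1019]
tool_rot: [[0.612, 0.791, 0.001], [0.791, -0.612, 0.001], [0.002, -0.0, -1.0]]
wrist_force: [0.7, 5.9, 6.0]
gripper_width: 0.26
```

```bash
python3 st.py
```

```text
17.9333 [0.5236 0.2221 0.1019] yaw 52.235072971636875 turn -0.9889895470472627 F [0.7 5.9 6. ] T [ 1.21 -0.24  0.01] w 0.2596010386446269 j [-0.05  0.48 -0.59  1.87  0.34  0.89  0.11]
```

Emit:
drive_tool(increments=[{"offset": [0, 0, 0], "delta_rot": [0, 0, 1.5]}, {"offset": [0, 0, 0], "delta_rot": [0, 0, 1.5]}, {"offset": [0, 0, 0], "delta_rot": [0, 0, 0]}])

```text
clock: 18.18
eef_pos: [0.5236, 0.2221, 0.1018]
tool_rot: [[0.653, 0.757, 0.001], [0.757, -0.653, 0.001], [0.002, -0.0, -1.0]]
wrist_force: [-0.2, 5.3, 6.0]
gripper_width: 0.253
```

```bash
python3 st.py
```

```text
18.1833 [0.5236 0.2221 0.1018] yaw 49.23643537629856 turn -1.0413256461600018 F [-0.2  5.3  6. ] T [ 1.22 -0.18  0.14] w 0.25290306344462615 j [-0.06  0.48 -0.58  1.87  0.33  0.89  0.06]
```

Emit:
drive_tool(increments=[{"offset": [0, 0, 0], "delta_rot": [0, 0, 1.5]}, {"offset": [0, 0, 0], "delta_rot": [0, 0, 1.5]}, {"offset": [0, 0, 0], "delta_rot": [0, 0, 0]}])

```text
clock: 18.43
eef_pos: [0.5242, 0.2205, 0.1014]
tool_rot: [[0.693, 0.721, 0.001], [0.721, -0.693, -0.0], [0.001, 0.001, -1.0]]
wrist_force: [2.6, 2.9, 3.5]
gripper_width: 0.252
```

```bash
python3 st.py
```

```text
18.4333 [0.5242 0.2205 0.1014] yaw 46.16882380738731 turn -1.0948655682097719 F [2.6 2.9 3.5] T [ 0.71 -0.75  0.07] w 0.25173829230107675 j [-0.07  0.48 -0.56  1.87  0.32  0.88  0.02]
```

Emit:
drive_tool(increments=[{"offset": [0, 0, 0], "delta_rot": [0, 0, 1.5]}, {"offset": [0, 0, 0], "delta_rot": [0, 0, 1.5]}, {"offset": [0, 0, 0], "delta_rot": [0, 0, 0]}])

```text
clock: 18.68
eef_pos: [0.5238, 0.2211, 0.1015]
tool_rot: [[0.73, 0.684, 0.001], [0.684, -0.73, 0.0], [0.001, 0.0, -1.0]]
wrist_force: [3.1, 4.1, 2.8]
gripper_width: 0.257
```

```bash
python3 st.py
```

```text
18.6833 [0.5238 0.2211 0.1015] yaw 43.155263863369825 turn -1.147462111439093 F [3.1 4.1 2.8] T [ 0.84 -0.91  0.05] w 0.2567042181045692 j [-0.08  0.47 -0.55  1.87  0.31  0.88 -0.03]
```

Emit:
drive_tool(increments=[{"offset": [0, 0, 0], "delta_rot": [0, 0, 1.5]}, {"offset": [0, 0, 0], "delta_rot": [0, 0, 1.5]}, {"offset": [0, 0, 0], "delta_rot": [0, 0, 0]}])

```text
clock: 18.93
eef_pos: [0.5238, 0.2216, 0.1015]
tool_rot: [[0.764, 0.645, 0.001], [0.645, -0.764, 0.001], [0.001, -0.0, -1.0]]
wrist_force: [3.8, 4.9, 2.6]
gripper_width: 0.257
```

```bash
python3 st.py
```

```text
18.9333 [0.5238 0.2216 0.1015] yaw 40.194075156103096 turn -1.199144604153772 F [3.8 4.9 2.6] T [ 1.14 -0.95  0.14] w 0.25695362516141546 j [-0.09  0.47 -0.54  1.87  0.31  0.88 -0.08]
```

Still sliding on the gate; on.

Emit:
drive_tool(increments=[{"offset": [0, 0, 0], "delta_rot": [0, 0, 1.5]}, {"offset": [0, 0, 0], "delta_rot": [0, 0, 1.5]}, {"offset": [0, 0, 0], "delta_rot": [0, 0, 0]}])

```text
clock: 19.18
eef_pos: [0.5241, 0.2224, 0.1015]
tool_rot: [[0.796, 0.606, 0.002], [0.606, -0.796, 0.002], [0.003, -0.0, -1.0]]
wrist_force: [5.9, 6.9, 0.5]
gripper_width: 0.26
```

```bash
python3 st.py
```

```text
19.1833 [0.5241 0.2224 0.1015] yaw 37.277812365276866 turn -1.2500429917070883 F [5.9 6.9 0.5] T [ 1.44 -1.2   0.55] w 0.2600619699120185 j [-0.1   0.47 -0.53  1.87  0.3   0.88 -0.12]
```

Emit:
drive_tool(increments=[{"offset": [0, 0, 0], "delta_rot": [0, 0, 1.5]}, {"offset": [0, 0, 0], "delta_rot": [0, 0, 1.5]}, {"offset": [0, 0, 0], "delta_rot": [0, 0, 0]}])

```text
clock: 19.43
eef_pos: [0.5246, 0.2231, 0.1016]
tool_rot: [[0.825, 0.565, 0.003], [0.565, -0.825, 0.003], [0.004, -0.001, -1.0]]
wrist_force: [6.7, 7.8, -2.2]
gripper_width: 0.266
```

```bash
python3 st.py
```

```text
19.4333 [0.5246 0.2231 0.1016] yaw 34.371998990058 turn -1.300759002553147 F [ 6.7  7.8 -2.2] T [ 1.8  -1.37  1.02] w 0.266497331005601 j [-0.11  0.47 -0.52  1.87  0.29  0.87 -0.17]
```

Emit:
drive_tool(increments=[{"offset": [0, 0, 0], "delta_rot": [0, 0, -5]}, {"offset": [0, 0, 0], "delta_rot": [0, 0, 0]}, {"offset": [0, 0, 0], "delta_rot": [0, 0, 0]}, {"offset": [0, 0, 0], "delta_rot": [0, 0, 0]}, {"offset": [0, 0, 0], "delta_rot": [0, 0, 0]}, {"offset": [0, 0, 0], "delta_rot": [0, 0, 0]}, {"offset": [0, 0, 0], "delta_rot": [0, 0, 0]}, {"offset": [0, 0, -3], "delta_rot": [0, 0, 0]}, {"offset": [0, 0, -4], "delta_rot": [0, 0, 0]}, {"offset": [0, 0, -4], "delta_rot": [0, 0, 0]}], fingers=75)

```text
clock: 20.27
eef_pos: [0.5223, 0.2204, 0.2118]
tool_rot: [[0.774, 0.633, -0.003], [0.633, -0.774, -0.001], [-0.003, -0.001, -1.0]]
wrist_force: [2.2, 0.3, 0.2]
gripper_width: 0.752
```

Emit:
drive_tool(increments=[{"offset": [0, 0, -4], "delta_rot": [0, 0, 0]}, {"offset": [0, 0, -4], "delta_rot": [0, 0, 0]}, {"offset": [0, 0, 0], "delta_rot": [0, 0, 0]}, {"offset": [0, 0, 0], "delta_rot": [0, 0, 0]}, {"offset": [0, 0, 0], "delta_rot": [0, 0, 0]}])

```text
clock: 20.68
eef_pos: [0.523, 0.2204, 0.2907]
tool_rot: [[0.774, 0.633, -0.001], [0.633, -0.774, -0.001], [-0.001, 0.0, -1.0]]
wrist_force: [0.3, -0.1, -0.4]
gripper_width: 0.749
```

```bash
python3 st.py;python3 - <<'E'
from outl import *
a=vision.grab_frame('side');print('now',meas(a))
for t in(-1.3,-1.2,-1.1,-1,-.9):print(t,ext(t,0),ext(t,.0085))
cv2.imwrite("pics/side5.png",a[:,:,::-1])
cv2.imwrite("pics/c5.png",cv2.convertScaleAbs(cv2.resize(a[200:300,180:300,::-1],(720,600),interpolation=cv2.INTER_CUBIC),alpha=1.8))
E
```

```text
20.6833 [0.523  0.2204 0.2907] yaw 39.287873319768835 turn -1.2149608098854237 F [ 0.3 -0.1 -0.4] T [ 0.02 -0.12 -0.02] w 0.749386704618275 j [-0.03  0.28 -0.59  1.67  0.16  1.24  0.03]
now (np.float64(227.5), np.float64(237.5), np.float64(236.5), np.float64(267.5), np.int32(177))
-1.3 [225.  231.7 238.4 266.2] [225.2 233.9 238.6 268.3]
-1.2 [226.2 231.7 237.  265.9] [226.4 233.9 237.1 268. ]
-1.1 [227.  231.7 236.4 266. ] [227.2 233.9 236.6 268.1]
-1 [225.5 231.7 237.6 266.3] [225.7 233.9 237.7 268.3]
-0.9 [224.1 231.9 238.7 266.4] [224.3 234.1 238.8 268.5]
```

View pics/c5.png

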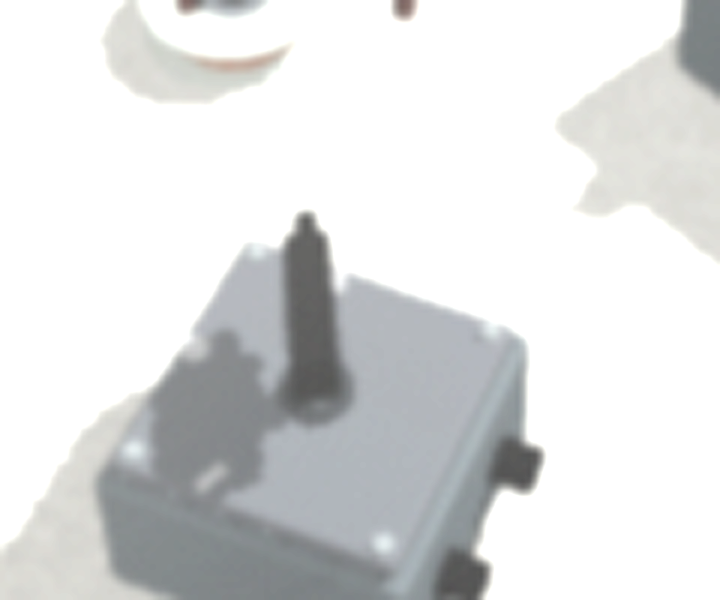

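Emit:
drive_tool(increments=[{"offset": [0, 0, 3], "delta_rot": [0, 0, 0]}, {"offset": [0, 0, 3], "delta_rot": [0, 0, 0]}, {"offset": [0, 0, 3], "delta_rot": [0, 0, 0]}, {"offset": [0, 0, 3], "delta_rot": [0, 0, 0]}, {"offset": [0, 0, 0], "delta_rot": [0, 0, 0]}, {"offset": [0, 0, 0], "delta_rot": [0, 0, 0]}, {"offset": [0, 0, 0], "delta_rot": [0, 0, 0]}, {"offset": [0, 0, 0], "delta_rot": [0, 0, 0]}, {"offset": [0, 0, 0], "delta_rot": [0, 0, 0]}, {"offset": [0, 0, 0], "delta_rot": [0, 0, 0]}], fingers=0)

```text
clock: 21.57
eef_pos: [0.5242, 0.2214, 0.1728]
tool_rot: [[0.774, 0.634, 0.002], [0.634, -0.774, 0.001], [0.002, 0.001, -1.0]]
wrist_force: [-0.5, 0.0, 0.2]
gripper_width: 0.035
```

Emit:
drive_tool(increments=[{"offset": [0, 0, 1], "delta_rot": [0, 0, 0]}, {"offset": [0, 0, 0.5], "delta_rot": [0, 0, 0]}, {"offset": [0, 0, 0.5], "delta_rot": [0, 0, 0]}, {"offset": [0, 0, 0], "delta_rot": [0, 0, 0]}, {"offset": [0, 0, 0], "delta_rot": [0, 0, 0]}, {"offset": [0, 0, 0], "delta_rot": [0, 0, 0]}])

```text
clock: 22.07
eef_pos: [0.5234, 0.221, 0.1513]
tool_rot: [[0.774, 0.634, -0.0], [0.634, -0.774, 0.0], [-0.0, -0.0, -1.0]]
wrist_force: [0.1, 0.0, -0.5]
gripper_width: 0.002
```

Emit:
drive_tool(increments=[{"offset": [0, 0, 0.3], "delta_rot": [0, 0, 0]}, {"offset": [0, 0, 0.2], "delta_rot": [0, 0, 0]}, {"offset": [0, 0, 0], "delta_rot": [0, 0, 0]}])

```text
clock: 22.32
eef_pos: [0.5232, 0.2208, 0.1459]
tool_rot: [[0.774, 0.634, -0.001], [0.634, -0.774, -0.0], [-0.001, -0.0, -1.0]]
wrist_force: [-0.5, -0.2, -0.8]
gripper_width: 0.004
```

Emit:
drive_tool(increments=[{"offset": [0, 0, 0.2], "delta_rot": [0, 0, 0]}, {"offset": [0, 0, 0], "delta_rot": [0, 0, 0]}])

```text
clock: 22.48
eef_pos: [0.5233, 0.2209, 0.1441]
tool_rot: [[0.774, 0.634, -0.0], [0.634, -0.774, -0.0], [-0.0, -0.0, -1.0]]
wrist_force: [-0.3, 0.1, 0.5]
gripper_width: 0.005
```

Emit:
drive_tool(increments=[{"offset": [0, 0, 0.2], "delta_rot": [0, 0, 0]}, {"offset": [0, 0, 0], "delta_rot": [0, 0, 0]}])

```text
clock: 22.65
eef_pos: [0.5233, 0.2209, 0.1421]
tool_rot: [[0.774, 0.634, -0.0], [0.634, -0.774, -0.0], [-0.0, -0.0, -1.0]]
wrist_force: [-0.1, 0.7, -0.4]
gripper_width: 0.002
```

Emit:
drive_tool(increments=[{"offset": [0, 0, 0.2], "delta_rot": [0, 0, 0]}, {"offset": [0, 0, 0], "delta_rot": [0, 0, 0]}])

```text
clock: 22.82
eef_pos: [0.5233, 0.2209, 0.1401]
tool_rot: [[0.774, 0.634, -0.0], [0.634, -0.774, -0.0], [-0.0, -0.0, -1.0]]
wrist_force: [0.6, 1.0, -0.6]
gripper_width: 0.008
```

Emit:
drive_tool(increments=[{"offset": [0, 0, 0.15], "delta_rot": [0, 0, 0]}, {"offset": [0, 0, 0], "delta_rot": [0, 0, 0]}])

```text
clock: 22.98
eef_pos: [0.5233, 0.2209, 0.1386]
tool_rot: [[0.774, 0.634, -0.0], [0.634, -0.774, -0.0], [-0.0, -0.0, -1.0]]
wrist_force: [0.3, -0.5, -0.7]
gripper_width: 0.005
```

Emit:
drive_tool(increments=[{"offset": [0, 0, 0.15], "delta_rot": [0, 0, 0]}, {"offset": [0, 0, 0], "delta_rot": [0, 0, 0]}])

```text
clock: 23.15
eef_pos: [0.5233, 0.2209, 0.1372]
tool_rot: [[0.774, 0.634, -0.0], [0.634, -0.774, -0.0], [-0.0, -0.0, -1.0]]
wrist_force: [0.9, -1.0, 0.4]
gripper_width: 0.005
```

```bash
python3 st.py;python3 - <<'E'
from outl import *
a=vision.grab_frame('side')
cv2.imwrite("pics/c6.png",cv2.convertScaleAbs(cv2.resize(a[200:300,180:300,::-1],(720,600),interpolation=cv2.INTER_CUBIC),alpha=1.8))
E
```

```text
23.15 [0.5233 0.2209 0.1372] yaw 39.315177247111485 turn -1.2144842664545692 F [ 0.9 -1.   0.4] T [-0.03 -0.15  0.03] w 0.004614731457346275 j [-0.07  0.43 -0.56  1.85  0.27  0.95 -0.06]
```

View pics/c6.png

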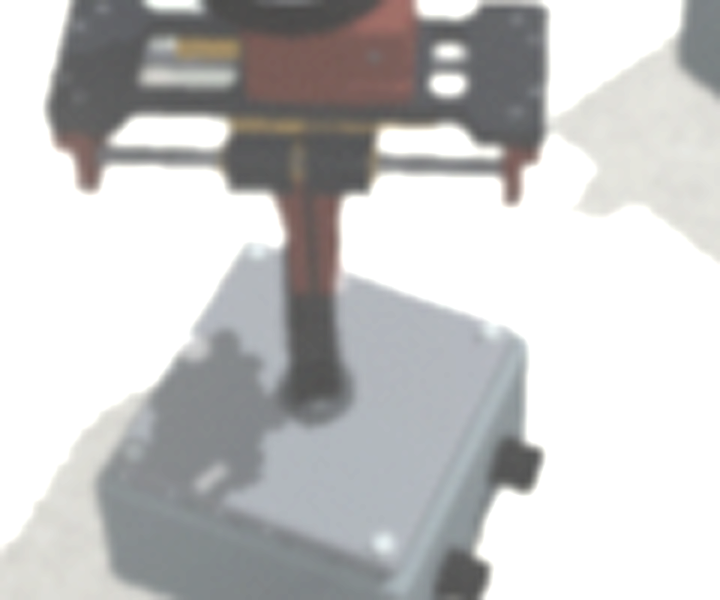

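Emit:
drive_tool(increments=[{"offset": [0, 0, 0.15], "delta_rot": [0, 0, 0]}, {"offset": [0, 0, 0], "delta_rot": [0, 0, 0]}])

```text
clock: 23.37
eef_pos: [0.5233, 0.2209, 0.1356]
tool_rot: [[0.774, 0.634, -0.0], [0.634, -0.774, -0.0], [-0.0, -0.0, -1.0]]
wrist_force: [0.1, 0.3, 0.6]
gripper_width: 0.008
```

Emit:
drive_tool(increments=[{"offset": [0, 0, 0.15], "delta_rot": [0, 0, 0]}, {"offset": [0, 0, 0], "delta_rot": [0, 0, 0]}])

```text
clock: 23.53
eef_pos: [0.5233, 0.2209, 0.1341]
tool_rot: [[0.774, 0.634, -0.0], [0.634, -0.774, -0.0], [-0.0, -0.0, -1.0]]
wrist_force: [0.4, 0.4, -0.0]
gripper_width: 0.003
```

Emit:
drive_tool(increments=[{"offset": [0, 0, 0.15], "delta_rot": [0, 0, 0]}, {"offset": [0, 0, 0], "delta_rot": [0, 0, 0]}])

```text
clock: 23.7
eef_pos: [0.5233, 0.2209, 0.1326]
tool_rot: [[0.774, 0.634, -0.0], [0.634, -0.774, -0.0], [-0.0, -0.0, -1.0]]
wrist_force: [0.1, 1.2, 0.3]
gripper_width: 0.002
```

```bash
python3 - <<'E'
from outl import *
g=lambda p:np.round((px('side',p)-[180,200])*6)
print('c6')
p=np.array([.5233,.2209]);x=np.array([.774,.633]);y=np.array([.633,-.774])
for z in(.1372,.1472):
  print(z,[g([*(p+a*x+b*y),z]) for a in(-.005,.005) for b in(-.01,.01)])
print('c4');p=np.array([.5266,.2233]);x=np.array([-.347,.938]);y=np.array([.938,.347])
for z in(.1951,.185):
  for s in(-1,1):
    print(z,s,[g([*(p+s*a*x+b*y),z]) for a in(.031,.045) for b in(-.01,.01)])
th=np.radians(18.9)-1.12;u=np.array([np.cos(th),np.sin(th)]);C=np.array([.5245,.2215])
for low in(0,.0085,.01):print(low,'rear top',g([*(C-.029*u),.147-low]),'rear bot',g([*(C-.029*u),.117-low]),'nose top',g([*(C+.052*u),.147-low]),'bar front top',g([*(C+.037*u),.147-low]))
E
```

```text
c6
0.1372 [array([323., 327.]), array([327., 287.]), array([298., 326.]), array([303., 286.])]
0.1472 [array([322., 311.]), array([326., 271.]), array([297., 310.]), array([301., 270.])]
c4
0.1951 -1 [array([351., 163.]), array([305., 149.]), array([365., 138.]), array([319., 124.])]
0.1951 1 [array([286., 280.]), array([237., 264.]), array([270., 308.]), array([221., 292.])]
0.185 -1 [array([352., 180.]), array([306., 166.]), array([366., 155.]), array([320., 141.])]
0.185 1 [array([287., 296.]), array([239., 281.]), array([271., 324.]), array([223., 309.])]
0 rear top [309. 349.] rear bot [312. 395.] nose top [308. 191.] bar front top [308. 219.]
0.0085 rear top [310. 362.] rear bot [313. 407.] nose top [309. 204.] bar front top [309. 232.]
0.01 rear top [310. 365.] rear bot [313. 409.] nose top [309. 206.] bar front top [309. 234.]
```

Emit:
drive_tool(increments=[{"offset": [0, 0, 0.15], "delta_rot": [0, 0, 0]}, {"offset": [0, 0, 0], "delta_rot": [0, 0, 0]}])

```text
clock: 23.87
eef_pos: [0.5233, 0.2208, 0.1311]
tool_rot: [[0.774, 0.634, -0.0], [0.634, -0.774, -0.0], [-0.0, -0.0, -1.0]]
wrist_force: [0.2, 0.2, -0.6]
gripper_width: 0.006
```

Emit:
drive_tool(increments=[{"offset": [0, 0, 0.15], "delta_rot": [0, 0, 0]}, {"offset": [0, 0, 0], "delta_rot": [0, 0, 0]}])

```text
clock: 24.03
eef_pos: [0.5233, 0.2208, 0.1296]
tool_rot: [[0.774, 0.634, -0.0], [0.634, -0.774, -0.0], [-0.0, -0.0, -1.0]]
wrist_force: [0.3, 0.3, 0.3]
gripper_width: 0.006
```

Emit:
drive_tool(increments=[{"offset": [0, 0, 0.15], "delta_rot": [0, 0, 0]}, {"offset": [0, 0, 0], "delta_rot": [0, 0, 0]}])

```text
clock: 24.2
eef_pos: [0.5233, 0.2209, 0.1281]
tool_rot: [[0.774, 0.634, -0.0], [0.634, -0.774, -0.0], [-0.0, -0.0, -1.0]]
wrist_force: [-0.2, -0.4, -0.5]
gripper_width: 0.004
```

Emit:
drive_tool(increments=[{"offset": [0, 0, 0.15], "delta_rot": [0, 0, 0]}, {"offset": [0, 0, 0], "delta_rot": [0, 0, 0]}])

```text
clock: 24.37
eef_pos: [0.5233, 0.2209, 0.1266]
tool_rot: [[0.774, 0.634, -0.0], [0.634, -0.774, -0.0], [-0.0, -0.0, -1.0]]
wrist_force: [-0.3, -0.3, -0.0]
gripper_width: 0.006
```

Emit:
drive_tool(increments=[{"offset": [0, 0, 0.15], "delta_rot": [0, 0, 0]}, {"offset": [0, 0, 0], "delta_rot": [0, 0, 0]}])

```text
clock: 24.53
eef_pos: [0.5233, 0.2209, 0.1251]
tool_rot: [[0.774, 0.634, -0.0], [0.634, -0.774, -0.0], [-0.0, -0.0, -1.0]]
wrist_force: [0.0, -0.6, 0.8]
gripper_width: 0.007
```

```bash
python3 st.py;python3 - <<'E'
from outl import *
a=vision.grab_frame('side');b=vision.grab_frame('top')
f=lambda i,x,y:cv2.resize(i[y:y+70,x:x+70,::-1],(400,400),interpolation=cv2.INTER_CUBIC)
cv2.imwrite("pics/c7.png",cv2.convertScaleAbs(np.hstack([f(a,200,215),f(b,150,180)]),alpha=2.2))
E
```

```text
24.5333 [0.5233 0.2209 0.1251] yaw 39.31678477676408 turn -1.214456209769308 F [ 0.  -0.6  0.8] T [ 0.01 -0.1  -0.03] w 0.007350771215858226 j [-0.08  0.44 -0.55  1.86  0.28  0.92 -0.07]
```

View pics/c7.png

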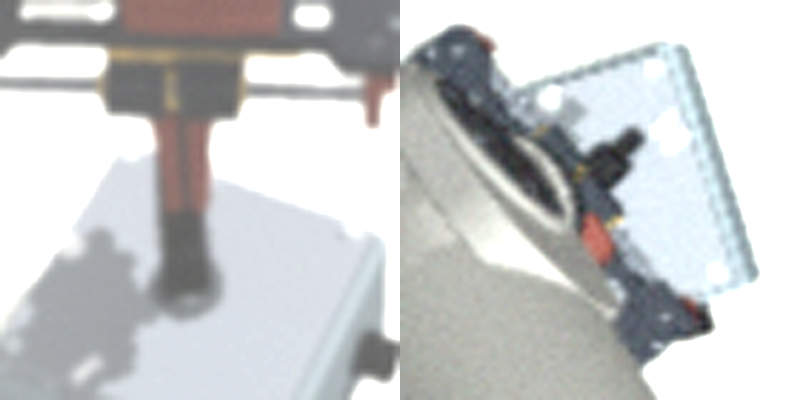

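Emit:
drive_tool(increments=[{"offset": [0, 0, 0.15], "delta_rot": [0, 0, 0]}, {"offset": [0, 0, 0], "delta_rot": [0, 0, 0]}])

```text
clock: 24.8
eef_pos: [0.5233, 0.2209, 0.1237]
tool_rot: [[0.774, 0.634, -0.0], [0.634, -0.774, -0.0], [-0.0, -0.0, -1.0]]
wrist_force: [-0.3, -0.3, -0.5]
gripper_width: 0.004
```

Emit:
drive_tool(increments=[{"offset": [0, 0, 0.15], "delta_rot": [0, 0, 0]}, {"offset": [0, 0, 0], "delta_rot": [0, 0, 0]}])

```text
clock: 24.97
eef_pos: [0.524, 0.2213, 0.1229]
tool_rot: [[0.774, 0.634, 0.001], [0.634, -0.774, 0.0], [0.001, 0.0, -1.0]]
wrist_force: [-0.2, -0.2, 3.4]
gripper_width: 0.01
```

Emit:
drive_tool(increments=[{"offset": [0, 0, 0.15], "delta_rot": [0, 0, 0]}, {"offset": [0, 0, 0], "delta_rot": [0, 0, 0]}])

```text
clock: 25.13
eef_pos: [0.5241, 0.2214, 0.1217]
tool_rot: [[0.774, 0.634, 0.002], [0.634, -0.774, 0.001], [0.002, 0.001, -1.0]]
wrist_force: [-0.3, -0.7, 6.9]
gripper_width: 0.008
```

Emit:
drive_tool(increments=[{"offset": [0, 0, 0.2], "delta_rot": [0, 0, 0]}, {"offset": [0, 0, 0], "delta_rot": [0, 0, 0]}])

```text
clock: 25.3
eef_pos: [0.5242, 0.2214, 0.1198]
tool_rot: [[0.774, 0.634, 0.002], [0.634, -0.774, 0.001], [0.002, 0.001, -1.0]]
wrist_force: [-0.9, -1.0, 8.2]
gripper_width: 0.005
```

Emit:
drive_tool(increments=[{"offset": [0, 0, 0.2], "delta_rot": [0, 0, 0]}, {"offset": [0, 0, 0], "delta_rot": [0, 0, 0]}])

```text
clock: 25.47
eef_pos: [0.5242, 0.2214, 0.1179]
tool_rot: [[0.774, 0.634, 0.002], [0.634, -0.774, 0.001], [0.002, 0.001, -1.0]]
wrist_force: [-1.2, -1.0, 9.2]
gripper_width: 0.004
```

Emit:
drive_tool(increments=[{"offset": [0, 0, 0.2], "delta_rot": [0, 0, 0]}, {"offset": [0, 0, 0], "delta_rot": [0, 0, 0]}])

```text
clock: 25.63
eef_pos: [0.5243, 0.2215, 0.116]
tool_rot: [[0.774, 0.634, 0.002], [0.634, -0.774, 0.001], [0.002, 0.001, -1.0]]
wrist_force: [-0.3, -0.6, 10.6]
gripper_width: 0.007
```

Emit:
drive_tool(increments=[{"offset": [0, 0, -0.2], "delta_rot": [0, 0, 0]}, {"offset": [0, 0, -0.2], "delta_rot": [0, 0, 0]}, {"offset": [0, 0, 0], "delta_rot": [0, 0, 0]}])

```text
clock: 25.88
eef_pos: [0.5245, 0.2216, 0.1204]
tool_rot: [[0.774, 0.634, 0.002], [0.634, -0.774, 0.001], [0.002, 0.001, -1.0]]
wrist_force: [0.1, -0.0, 7.1]
gripper_width: 0.002
```

Emit:
drive_tool(increments=[{"offset": [0, 0, -0.2], "delta_rot": [0, 0, 0]}, {"offset": [0, 0, 0], "delta_rot": [0, 0, 0]}, {"offset": [0, 0, 0], "delta_rot": [0, 0, 0]}])

```text
clock: 26.13
eef_pos: [0.5242, 0.2214, 0.122]
tool_rot: [[0.774, 0.634, 0.002], [0.634, -0.774, 0.001], [0.002, 0.001, -1.0]]
wrist_force: [-1.0, -0.8, 6.5]
gripper_width: 0.001
```

Emit:
drive_tool(increments=[{"offset": [0, 0, -0.15], "delta_rot": [0, 0, 0]}, {"offset": [0, 0, 0], "delta_rot": [0, 0, 0]}])

```text
clock: 26.3
eef_pos: [0.5237, 0.2212, 0.1228]
tool_rot: [[0.774, 0.634, 0.001], [0.634, -0.774, 0.0], [0.001, 0.0, -1.0]]
wrist_force: [-0.1, -0.6, 4.8]
gripper_width: 0.004
```

Emit:
drive_tool(increments=[{"offset": [0, 0, -1], "delta_rot": [0, 0, 0]}, {"offset": [0, 0, -3], "delta_rot": [0, 0, 0]}, {"offset": [0, 0, -4], "delta_rot": [0, 0, 0]}, {"offset": [0, 0, -4], "delta_rot": [0, 0, 0]}, {"offset": [0, 0, -4], "delta_rot": [0, 0, 0]}, {"offset": [0, 0, 0], "delta_rot": [0, 0, 0]}, {"offset": [0, 0, 0], "delta_rot": [0, 0, 0]}, {"offset": [0, 0, 0], "delta_rot": [0, 0, 0]}])

```text
clock: 26.97
eef_pos: [0.523, 0.2206, 0.2819]
tool_rot: [[0.774, 0.634, -0.001], [0.634, -0.774, -0.001], [-0.001, 0.0, -1.0]]
wrist_force: [0.1, -0.2, -0.9]
gripper_width: 0.003
```

```bash
python3 st.py; python3 - <<'E'
from outl import *
a=vision.grab_frame('side');o=cv2.imread('pics/side5.png')
print(meas(a),meas(o),'mean diff',np.abs(a[225:300,180:270,::-1].astype(int)-o[225:300,180:270]).mean())
A=np.hstack([cv2.resize(i[200:300,185:285],(400,400),interpolation=cv2.INTER_CUBIC) for i in(a[:,:,::-1],o)])
cv2.imwrite('pics/c8.png',cv2.convertScaleAbs(A,alpha=1.8))
E
```

```text
26.9667 [0.523  0.2206 0.2819] yaw 39.31470414769489 turn -1.2144925235970778 F [ 0.1 -0.2 -0.9] T [-0.04 -0.16  0.03] w 0.0034995488367694934 j [-0.03  0.29 -0.59  1.68  0.17  1.23  0.03]
(np.float64(227.5), np.float64(237.5), np.float64(236.5), np.float64(267.5), np.int32(176)) (np.float64(227.5), np.float64(237.5), np.float64(236.5), np.float64(267.5), np.int32(177)) mean diff 0.4099753086419753
```

View pics/c8.png

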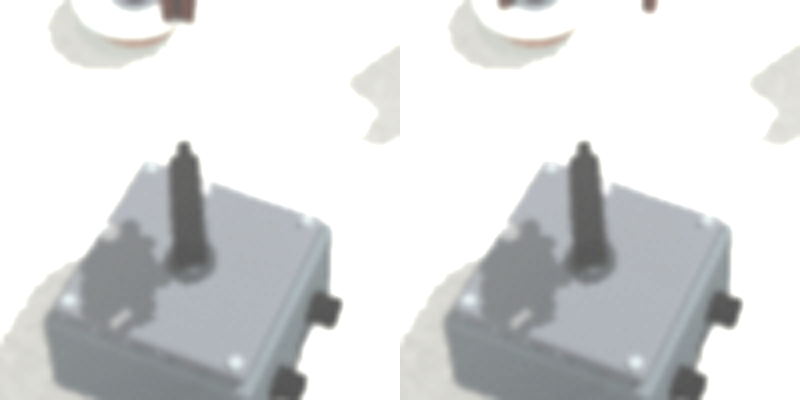

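```bash
python3 -c "
from rig import env;print(env.hand_in())"
```

```text
the job is handed in; nothing more can be done
None
```

The left switch is changed over and handed in, with the robot clock at about 27 s of the 72 s allowed. `hand_in()` gives no verdict, so what follows rests on my own checks.

**What I did**
- I pushed the handle down and turned it off the one-bar mark. I then let it rise against the gate and turned it on slowly until the wrist torque jumped.
- It latched in the off notch at about +0.09 rad. I took the hand off for about 3 s, longer than the 1.8 s needed.
- I gripped it again, pushed it down and felt for the two-bar notch the same way. It latched at about -1.1 rad, where the torque rose to 1 N m.

**Last checks**
- **Off notch:** the side camera leaned towards "up" but did not settle it. The next push travelled about 10 mm before the bottom stop, which fits a handle that was fully up.
- **Two-bar notch:** I pressed on the top with the closed fingers. The force went from about 7 N to 10.6 N over about 6 mm, which is the spring from its top position, not the 1.5 mm left if the gate were holding it low.
- **After release:** contact was lost at the height where it began, and the picture was unchanged. The hand was about 13 cm clear with no contact force.

**What disagreed**
- The closed fingertips touched the bar with the TCP reading 0.123 m, about 24 mm below the bar's nominal top at 0.147 m. The camera also showed the fingertips about 20 mm above the reported TCP. I therefore relied on push travel and force, not absolute height.
- The camera outlines had a few pixels of bias, too much to prove the handle height alone.

The arm passed over the other switch at 0.30 m with no contact force felt. I did not re-measure that switch, the reel, the screwdriver or the tray at the end.

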